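Turn the jar carousel to the marked jar and hold it

ROBOT

A 7-joint arm with a two-finger parallel gripper is mounted at the origin on the work surface. World frame = base frame: x ahead of the robot, y to its left, z up, the work surface at z = 0. Lengths are in m, angles in rad, forces in N, time in s.
With the tool pointing down it reaches from about 0.4 to 0.875 m from the base axis. Payload 19.3 kg.
Tool frame: the origin (TCP) lies at the very end of the fingers, on their centre line; the grasp point (between the pads) lies env.grip_point_offset behind it (env.grip_point_offset is the distance from the TCP to the grasp point, in m); x points along the fingers, y is the direction in which the jaws open and shut, and the axes are right-handed (so a half turn about x gives the same grasp; the last joint's range is limited). The gripper opens to 85 mm and grips with 20 to 120 N. Pads are 22 mm wide; open, the fingers measure 114 mm over their backs; the gripper's body (76 mm by 85 mm) begins 54 mm behind the grasp point. The pads swing forward as they close: fully open they stand 13 mm farther back than shut.
Start: joints at [1.031, 0.521, -0.036, 1.599, 0.021, 1.021, -0.113], TCP at [0.283, -0.557, 0.231] pointing down, gripper open.
Joint ranges: [-2.91, 2.91], [-0.3, 2.13], [-1.5, 1.42], [0.17, 2.43], [-1.26, 4.41], [0.16, 1.93], [-2.52, 2.52]. Speed limits (rad/s): [1.89, 1.89, 2.39, 2.39, 3.01, 3.01, 3.01].

INTERFACE

Orientations are given as a rotation vector (axis times angle).
In Python, from station import env, viewer gives the robot as it stands. The module is installed in compiled form; this text tells all that it offers.
- The arm moves only by the tool jog_arm, never from a script. Its arguments are lists of equal length, an entry for each row: "gripper": the closure in counts, from 0 (fully open) to 255 (shut); "linear": the shift along the tool's x, y, z in cm, a list of three; "yaw": the turn about the tool's x in rad. A call has 1 to 12 rows; each row is the pose to reach, as a shift and turn from the pose measured when the call began, along the tool's axes at that moment; what a row does not reach only later rows make up. A row lasts 1/10 s, in which the tool goes at most 50 mm and 8.59 degrees, less where a joint would pass 70% of its speed; a pose out of reach is approached as far as the arm can. A call with a gripper value outside its range is refused whole. The fingers move at their own pace and stop on an object; the grip force is fixed at half the most. Time passes only in rows, so rows that repeat a pose let the fingers close. It gives the time, the measured TCP pose, the force and the opening at its end, in the units of the state.
- env.sense(): the state, without advancing time (a new reading comes with each control period).
- viewer.snapshot(name): name is "scene" or "top" or "wrist"; returns (picture, depth): 480x640x3 uint8, blue, green, red; 480x640 float32, m along the optical axis (not along the pixel's ray), 0 where there is no reading.
- viewer.camera_info(name): a dict with "fx", "fy", "cx", "cy" (pixels), "k1" (the pictures are not rectified: a ray, as slopes to the right and down, at radius r is drawn at 1 + k1 r^2 times it, then the intrinsics apply), "eye" and "orientation" of the camera in the world; the wrist camera has in their place "tool_from_camera" (4x4, takes a point from camera to tool coordinates, whose origin is the TCP and whose axes are the tool frame's). Camera axes: x right, y down, z forward; pixel columns grow to the right and rows downward; lengths in m; the calibration is good to about 2 mm. A picture is of the moment at which its call begins: read the wrist's pose just before it. camera_info takes no time and is no camera call.
- env.hand_in(): hands the job in, once; it reports no verdict.
The state is a dict: "t": time; "joint_pos": joint angles; "qvel": joint speeds; "joint_torque": joint torques, N m; "eef_pos": TCP position; "tcp_rot": TCP orientation; "ft_force": force on the tool from outside, world axes, zero at the start; "ft_torque": the same for the moment, N m; "width": finger opening in m.
Only numpy, scipy, OpenCV 4.12 (cv2) and the standard library are available. Lean on these libraries where they do the work, as an engineer would, in place of code of your own. Each camera call takes 0.05 s, during which the arm holds its last target. There are 200 camera calls.

TASK

Lift the turntable's turning handle out of the tool block and drop its rod through the steel eye on the rim of the turntable until its collar is down on the lug. Then use the handle to turn the turntable smoothly, not fast, until the jar with the red cap stands at the front, in line with the yellow pointer of the foot, and finish still gripping the handle in the eye, holding the turntable still so that the cap can be unscrewed. Do not push the jars or the turntable with the gripper, keep all three jars standing, and leave the bowls, dish, tunnel and trowel where they are.

Things in the scene. Friction and masses are not known exactly. Their poses are not given: they have to be found in the camera images.
- handle: Turning handle, upright, round, 170 mm, 120 g. Origin: centre of its lower tip, +z up it: tapered steel shank d 10 to 24 mm; collar d 22 to 29 mm; stem d 10 to 105 mm; wooden grip d 26 from 105 to 170 mm (grip it there: fingers then pass above the jars). Starts loose in the block, collar on its top, tip 21 mm above the bench; home in the eye the tip is 14 mm above the bench, clear of everything.
- tool_block: Fixed dark wooden block right of the turntable, 45 mm tall. Origin on the bench under the handle's hole (hole 14 mm wide, 32 mm deep; the handle lifts straight out). The block reaches 35 mm to its +x, -x and +y and 90 mm to -y; a small brush stands in it 70 mm to -y of the hole, its top 120 mm above the bench.
- carousel: Turning part of the turntable: wooden board 200 mm across, its surface 40 mm above the bench, with a steel rim up to 48 mm. Origin on the turning axis 24 mm above the bench, z up, +x towards the eye. Turns freely either way on a ball bearing, more than a full turn; 0.4 N at the eye overcomes the friction; it stays where it is left.
- eye (a point): Centre of the mouth of the eye, on top of a steel lug (36 mm wide, 10 mm thick) that sticks out 40 mm from the carousel's rim and turns with it. The eye is a vertical through hole 13 mm in diameter, slightly chamfered, 117 mm from the turning axis, its mouth 38 mm above the bench. z up.
- turntable_foot: The fixed round foot under the turntable, dark wood, 170 mm in diameter. Origin on the bench on the turning axis; its -x axis points to the front, towards the robot's side, along the yellow pointer (it may be askew to the robot by up to 20 degrees). z up.
- front_mark (a point): The round outer part of the yellow pointer, fixed to the foot, 145 mm from the turning axis, 6 mm above the bench: the line from the axis to this point is the front of the turntable.
- jar_marked: The marked jar: clear glass, 56 mm in diameter, 75 mm tall, red screw cap and red band. Stands loose on the carousel 60 mm from the turning axis, straight across from the eye or 60 degrees to one side of it, and rides round with the board. Origin: centre of its underside, 40 mm above the bench; cap top 115 mm above the bench.
- jar_plain1: A jar of the same size with a white cap and paper band, standing likewise on the carousel; the three jars are 120 degrees apart. Origin at the centre of its underside.
- jar_plain2: The other white-capped jar, the same.
- bowl_lower: The lower of two stacked blue plastic bowls, 150 mm across, the stack 63 mm tall, left of the turntable. Origin under its centre. Leave alone.
- bowl_upper: The upper blue bowl, nested in the lower one. Leave alone.
- pellet_dish: Stainless steel pellet dish, 124 mm across, 36 mm tall, right of and beyond the turntable. Origin under its centre. Leave alone.
- tunnel_toy: Half-round cedar tunnel toy, 190 mm long along its y, 126 mm wide, about 77 mm tall, left of and beyond the turntable. Origin under its centre on the bench. Leave alone.
- trowel: Trowel with a green handle, 290 mm long along its x, lying flat, blade to +x. Origin on the bench under the middle of its handle. Leave alone.

How it is judged:
On the way, in this order (a step that is already met when the one before it is completed fails the run):
1. the handle is through the eye of the turntable, its collar down on the lug (horizontal distance between handle and eye below 0.006 m and z of handle in the frame of eye below -0.017 m), for 0.2 s.
2. with the gripped handle in the eye, the jar with the red cap stands at the front and the turntable is still (all of step 1 and contact force between the fingers and handle above 2 N and y of jar_marked in the frame of turntable_foot between -0.008 and 0.008 m and x of jar_marked in the frame of turntable_foot below -0.045 m and angular speed of carousel below 0.05 rad/s), for 0.3 s.
At the end, for the whole second after the job is handed in: Handle gripped (over 2 N) and through the eye: tip within 6 mm of its axis and at least 17 mm below its mouth. Red-capped jar at the front, its centre within 8 mm of the line from axis to pointer. Turntable still (under 0.05 rad/s). All three jars upright in place on the carousel (all of step 2 and angle between each of jar_marked, jar_plain1, jar_plain2's own z axis and vertical below 0.15 rad and horizontal distance between each of jar_marked, jar_plain1, jar_plain2 and carousel below 0.075 m and height (world z) of each of jar_marked, jar_plain1, jar_plain2 below 0.05 m); the arm keeps its last pose, push and grip.
It fails at once if the gripper or arm pushes a jar (over 2 N) (contact force between any of the fingers, the arm and jar_marked above 2 N or contact force between any of the fingers, the arm and jar_plain1 above 2 N or contact force between any of the fingers, the arm and jar_plain2 above 2 N).
It fails at once if the gripper or arm pushes the turntable itself (over 3 N) (contact force between any of the fingers, the arm and carousel above 3 N).
It fails at once if a jar is tipped (angle between any of jar_marked, jar_plain1, jar_plain2's own z axis and vertical above 0.3 rad).
It fails at once if the turntable is spun fast (over 2 rad/s) (angular speed of carousel above 2 rad/s).
It fails at once if a bowl, the dish, the tunnel or the trowel is shifted by more than 30 mm (distance of any of bowl_lower, bowl_upper, pellet_dish, tunnel_toy, trowel from where it was at the start of the episode above 0.03 m).
It also fails if it takes over 58 s, if anything falls off the work surface, if the arm or the gripper's body presses on something with over 40 N, if the wrist force passes 120 N, or if a joint passes its speed limit or range.

## Working session

There is one attempt and no reset: what is moved stays moved. The work goes in short steps, Python scripts to look and compute and a tool call to move; the robot and the scene stay as the last step left them, time stands still between calls to the robot, and variables do not carry over. Pictures are saved under pics/ and viewed, about 8 in all and at most 12, crops included, and the job is handed in when it is done.

Besides the shell and the picture viewer there is one more tool, called after "Emit:" in YAML: its name, and indented under it one key for each argument. jog_arm: Moves the arm, as the interface text tells. Its arguments: {"type":"object","properties":{"gripper":{"type":"array"},"linear":{"type":"array"},"yaw":{"type":"array"}},"required":["gripper","linear","yaw"]}

```bash
mkdir -p pics
cat > h.py <<'E'
import numpy as np, cv2
from scipy.spatial.transform import Rotation as R
from station import env, viewer
def rot(o):
    o=np.array(o,float)
    return o if o.shape==(3,3) else R.from_rotvec(o).as_matrix() if o.size==3 else R.from_quat(o).as_matrix()
def rays(ci,uv):
    K=np.array([[ci['fx'],0,ci['cx']],[0,ci['fy'],ci['cy']],[0,0,1.]])
    p=cv2.undistortPoints(np.array(uv,float).reshape(-1,1,2),K,np.array([ci['k1'],0,0,0.]))[:,0]
    return np.c_[p,np.ones(len(p))]
def cam(name,ci,s=None):
    if name=='wrist':
        T=np.array(ci['tool_from_camera']);Rt=R.from_rotvec(s['tcp_rot']).as_matrix()
        return Rt@T[:3,:3], Rt@T[:3,3]+s['eef_pos']
    return rot(ci['orientation']),np.array(ci['eye'])
def onplane(name,uv,z,s=None):
    ci=viewer.camera_info(name);Rc,e=cam(name,ci,s)
    d=rays(ci,uv)@Rc.T
    z=np.broadcast_to(z,len(d))
    return e+d*((z-e[2])/d[:,2])[:,None]
E
python3 - <<'E'
from h import *
s=env.sense();print(s, env.grip_point_offset)
for n in('top','scene','wrist'):
    print(n,viewer.camera_info(n))
for n in('top','scene'):
    p,d=viewer.snapshot(n);cv2.imwrite(f'pics/{n}0.png',p);np.save(f'{n}0.npy',d)
E
```

```text
{'t': 0.0, 'joint_pos': array([ 1.03081151,  0.52200596, -0.03632288,  1.60003094,  0.02122485,
        1.02109433, -0.11279367]), 'qvel': array([-0.00125291, -0.00170051,  0.00044641,  0.00029082,  0.00129507,
        0.00096955, -0.00132955]), 'joint_torque': array([-6.64295676e-04, -9.27073002e+01,  1.97978497e+00, -3.69931519e+01,
        1.79346028e-02,  8.19910958e-03, -4.49823210e-05]), 'eef_pos': array([ 0.28273304, -0.55700076,  0.2307226 ]), 'tcp_rot': array([ 1.95981921,  0.47019991, -1.96056634]), 'ft_force': array([-0.79025597,  1.47251283,  0.19711644]), 'ft_torque': array([-0.05698744, -0.03135395, -0.02132909]), 'width': 0.08536674946685441} 0.0187
top {'fx': 464.1743334991414, 'fy': 464.1743334991414, 'cx': 317.5814536412499, 'cy': 241.00312003743213, 'k1': -0.014875811851996289, 'eye': array([ 0.37134733, -0.03032236,  1.04733792]), 'orientation': array([-2.12026018,  2.10811035, -0.22558193])}
scene {'fx': 567.549815372378, 'fy': 567.549815372378, 'cx': 325.9769496063465, 'cy': 242.50199856811818, 'k1': -0.18053084794336435, 'eye': array([ 1.07011261, -0.44098006,  1.12273568]), 'orientation': array([-2.38214347, -1.11560195,  0.3340866 ])}
wrist {'fx': 427.85921418376114, 'fy': 427.85921418376114, 'cx': 316.8112115428099, 'cy': 242.55167666374618, 'k1': -0.01800918790690877, 'tool_from_camera': array([[-4.10124982e-04, -2.62972135e-01,  9.64803342e-01,
        -1.41825379e-01],
       [ 9.99999867e-01,  1.95274062e-04,  4.78311532e-04,
        -1.05592401e-03],
       [-3.14183672e-04,  9.64803409e-01,  2.62972020e-01,
        -6.49547937e-02],
       [ 0.00000000e+00,  0.00000000e+00,  0.00000000e+00,
         1.00000000e+00]])}
```

View pics/top0.png

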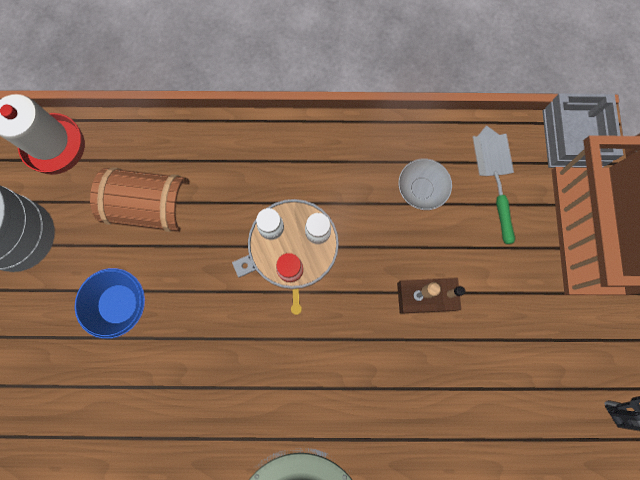

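View pics/scene0.png

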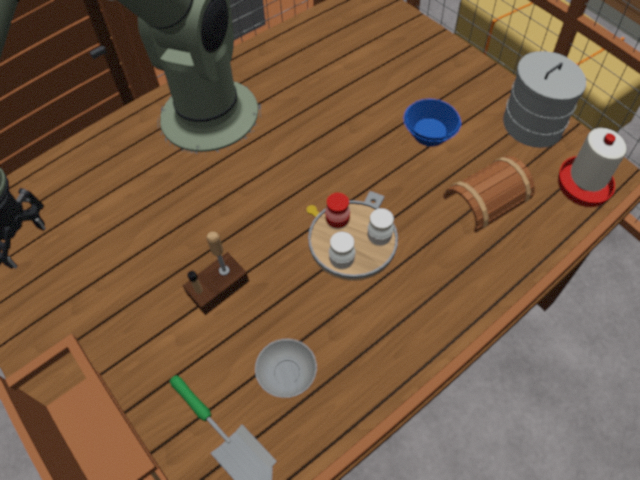

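The top view shows the turntable axis near (293,245), the eye near (244,266), the red jar at (289,267), the pointer tip at (296,309) and the handle's grip top at (433,289). The scene view agrees. I'll enlarge crops next.

Run:
```python
import cv2,numpy as np
p=cv2.imread('pics/top0.png')
a=cv2.resize(p[190:320,225:345],None,fx=4.5,fy=4.5,interpolation=cv2.INTER_CUBIC)
b=cv2.resize(p[270:320,395:470],None,fx=3,fy=3,interpolation=cv2.INTER_CUBIC)
c=np.zeros((585,775,3),np.uint8);c[:a.shape[0],:540]=a;c[:150,545:770]=b
cv2.imwrite('pics/c1.png',c)
```

```text
(no output)
```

View pics/c1.png

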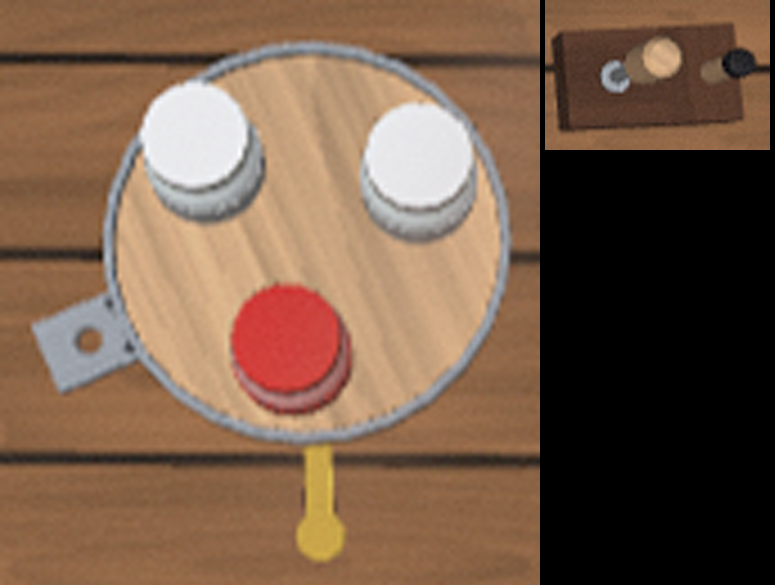

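In the crop: rim centre (307,242), eye (89,341), red cap centre (287,338), white caps (195,135) and (418,157), pointer tip (320,537), handle top (662,57), collar (616,76).

Run:
```python
from h import *
a=np.array([[307,242.5],[89,341],[287,338],[195,135],[418,157],[320,537]])/4.5+[225,190]-0.4
b=(np.array([[662,57],[616,76],[739,62]])-[545,0])/3+[395,270]-0.35
P=onplane('top',np.r_[a,b],[.048,.038,.115,.115,.115,.006,.191,.052,.12])
n='axis eye red w1 w2 ptr htop hcol brush'.split()
for k,v in zip(n,P): 
    d=v-P[0];print(k,v.round(4),'r',np.hypot(*d[:2]).round(4),'ang',np.degrees(np.arctan2(d[1],d[0])).round(1))
s=env.sense();print(R.from_rotvec(s['tcp_rot']).as_matrix().round(4))
print('handle rel', R.from_rotvec(s['tcp_rot']).as_matrix().T@(P[6]-s['eef_pos']))
```

```text
axis [0.576  0.0196 0.048 ] r 0.0 ang 0.0
eye [0.5283 0.1257 0.038 ] r 0.1164 ang 114.2
red [0.5182 0.0246 0.115 ] r 0.058 ang 175.1
w1 [0.6125 0.0686 0.115 ] r 0.0611 ang 53.4
w2 [ 0.6027 -0.0341  0.115 ] r 0.06 ang -63.6
ptr [0.436  0.0129 0.006 ] r 0.1401 ang -177.3
htop [ 0.4631 -0.2493  0.191 ] r 0.2917 ang -112.8
hcol [ 0.4642 -0.2513  0.052 ] r 0.293 ang -112.4
brush [ 0.4676 -0.3189  0.12  ] r 0.3555 ang -107.8
[[-5.000e-04  4.527e-01 -8.917e-01]
 [ 8.000e-04 -8.917e-01 -4.527e-01]
 [-1.000e+00 -1.000e-03  1.000e-04]]
handle rel [ 0.03996644 -0.19275205 -0.30007079]
```

The sizes check out (eye radius 116 mm, jars about 60 mm, handle vertical). The red jar needs only about +7.5°, roughly 8 mm, which is right at the tolerance. So I'll turn the table away with the rod only part-way in, then seat it and turn back. First move: hover over the handle.

Emit:
jog_arm:
  gripper: [0, 0, 0, 0, 0, 0, 0, 0, 0, 0, 0, 0]
  linear:
    - [0, -2, -3.2]
    - [0, -4, -6.4]
    - [0, -6.5, -10]
    - [0, -9, -14]
    - [0, -11.5, -18]
    - [0, -14, -22]
    - [0, -16, -25]
    - [0, -18, -28]
    - [0, -19.3, -30]
    - [0, -19.3, -30]
    - [0, -19.3, -30]
    - [0, -19.3, -30]
  yaw: [0, 0, 0, 0, 0, 0, 0, 0, 0, 0, 0, 0]

```text
t: 1.3
eef_pos: [0.4623, -0.2501, 0.2308]
tcp_rot: [1.96, 0.469, -1.962]
ft_force: [-0.0, 0.1, -0.2]
width: 0.0856
```

Run:
```python
from h import *
s=env.sense();print(s['t'],s['eef_pos'],s['joint_pos'].round(2),s['ft_force'])
p,d=viewer.snapshot('wrist');cv2.imwrite('pics/w1.png',p)
np.savez('w1.npz',pos=s['eef_pos'],rot=s['tcp_rot'],d=d)
```

```text
1.3 [ 0.46229275 -0.2500638   0.23083164] [ 0.49  0.37 -0.13  1.86  0.06  0.92 -0.78] [-0.0470792   0.0513884  -0.20312747]
```

View pics/w1.png

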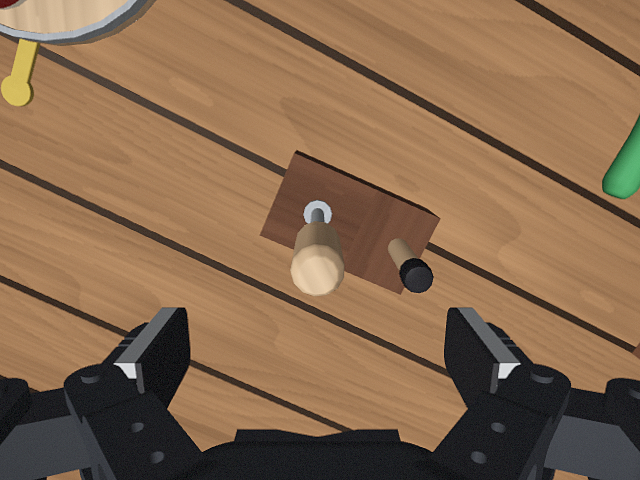

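Wrist view: handle top disc centred at about (317,272), collar at (317,212), pointer tip at (16,91).

Run:
```python
from h import *
s=env.sense()
P=onplane('wrist',[[317.5,272],[317.5,211],[16,91]],[.191,.052,.006],s)
Rt=R.from_rotvec(s['tcp_rot']).as_matrix()
print(P.round(4)); print(((P-s['eef_pos'])@Rt*100).round(2))
```

```text
[[ 0.4635 -0.2487  0.191 ]
 [ 0.4642 -0.2486  0.052 ]
 [ 0.434   0.0128  0.006 ]]
[[  3.99  -0.07  -0.17]
 [ 17.89  -0.04  -0.25]
 [ 22.51 -24.72  -9.35]]
```

Emit:
jog_arm:
  gripper: [0, 0, 0, 0, 0, 0, 0, 255, 255, 255, 255, 255]
  linear:
    - [1, -0.05, -0.2]
    - [3, -0.05, -0.2]
    - [5, -0.05, -0.2]
    - [7, -0.05, -0.2]
    - [8.4, -0.05, -0.2]
    - [8.4, -0.05, -0.2]
    - [8.4, -0.05, -0.2]
    - [8.4, -0.05, -0.2]
    - [8.4, -0.05, -0.2]
    - [8.4, -0.05, -0.2]
    - [8.4, -0.05, -0.2]
    - [8.4, -0.05, -0.2]
  yaw: [0, 0, 0, 0, 0, 0, 0, 0, 0, 0, 0, 0]

```text
t: 2.55
eef_pos: [0.4641, -0.2489, 0.1473]
tcp_rot: [1.961, 0.468, -1.961]
ft_force: [-0.4, -0.4, 5.2]
width: 0.0244
```

Emit:
jog_arm:
  gripper: [255, 255, 255, 255, 255, 255]
  linear:
    - [0, 0, 0]
    - [0, 0, 0]
    - [0, 0, 0]
    - [0, 0, 0]
    - [0, 0, 0]
    - [0, 0, 0]
  yaw: [0, 0, 0, 0, 0, 0]

```text
t: 3.15
eef_pos: [0.4641, -0.249, 0.1474]
tcp_rot: [1.961, 0.468, -1.961]
ft_force: [0.0, -0.4, 2.3]
width: 0.0246
```

Emit:
jog_arm:
  gripper: [255, 255, 255, 255, 255, 255, 255]
  linear:
    - [-1, 0, 0]
    - [-3, 0, 0]
    - [-6, 0, 0]
    - [-9, 0, 0]
    - [-12, 0, 0]
    - [-12, 0, 0]
    - [-12, 0, 0]
  yaw: [0, 0, 0, 0, 0, 0, 0]

```text
t: 3.85
eef_pos: [0.4641, -0.249, 0.268]
tcp_rot: [1.961, 0.467, -1.96]
ft_force: [0.6, 0.3, -1.3]
width: 0.0245
```

Emit:
jog_arm:
  gripper: [255, 255, 255, 255, 255, 255, 255, 255, 255, 255, 255, 255]
  linear:
    - [0, -2, -1.5]
    - [0, -5, -3.7]
    - [0, -8, -6]
    - [0, -11.5, -8.6]
    - [0, -15, -11.2]
    - [0, -18.5, -13.8]
    - [0, -22, -16.4]
    - [0, -25, -18.6]
    - [0, -28, -20.8]
    - [0, -30.5, -22.7]
    - [0, -30.5, -22.7]
    - [0, -30.5, -22.7]
  yaw: [0, 0, 0, 0, 0, 0, 0, 0, 0, 0, 0, 0]

```text
t: 5.05
eef_pos: [0.5285, 0.1258, 0.2669]
tcp_rot: [1.959, 0.468, -1.961]
ft_force: [0.7, -1.3, -1.3]
width: 0.0249
```

Emit:
jog_arm:
  gripper: [255, 255, 255, 255, 255, 255]
  linear:
    - [2, 0, 0]
    - [4, 0, 0]
    - [6, 0, 0]
    - [6.5, 0, 0]
    - [6.5, 0, 0]
    - [6.5, 0, 0]
  yaw: [0, 0, 0, 0, 0, 0]

```text
t: 5.65
eef_pos: [0.5288, 0.1254, 0.2027]
tcp_rot: [1.96, 0.467, -1.961]
ft_force: [0.2, 1.0, -1.6]
width: 0.0247
```

Run:
```python
from h import *
s=env.sense();print(s['t'],s['eef_pos'],s['tcp_rot'],s['ft_force'])
p,d=viewer.snapshot('wrist');cv2.imwrite('pics/w2full.png',p)
cv2.imwrite('pics/w2.png',cv2.resize(p[80:330,200:460],None,fx=2.3,fy=2.3,interpolation=cv2.INTER_CUBIC))
t,d=viewer.snapshot('top');cv2.imwrite('pics/t2full.png',t)
```

```text
5.65 [0.52876237 0.12539273 0.20265532] [ 1.95968355  0.46733082 -1.96056469] [ 0.20917663  1.02389391 -1.63153425]
```

View pics/w2full.png

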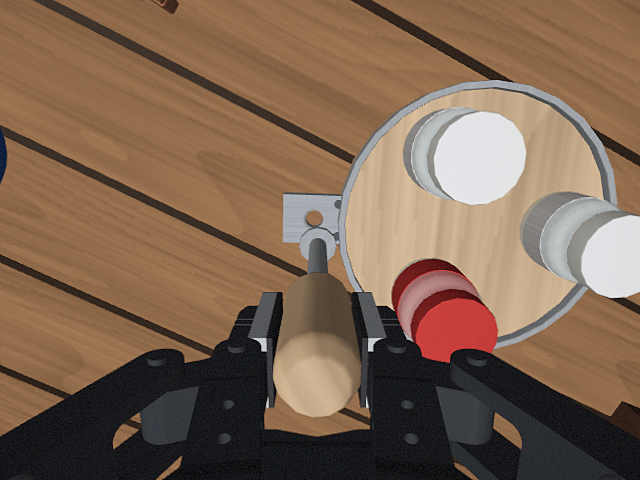

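Run:
```python
import cv2
p=cv2.imread('pics/w2full.png')
cv2.imwrite('pics/w2c.png',cv2.resize(p[180:270,270:370],None,fx=6,fy=6,interpolation=cv2.INTER_CUBIC))
```

```text
(no output)
```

View pics/w2c.png

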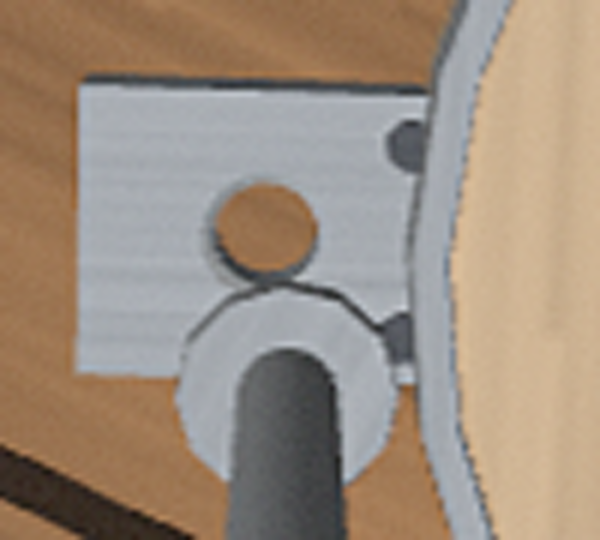

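Crop: eye mouth centred at (261,231), which is (313.1,218.1) in the full picture; collar top centred at (287,388), which is (317.4,244.3).

Run:
```python
from h import *
s=env.sense()
P=onplane('wrist',[[313.1,218.1],[317.4,244.3],[316,385]],[.038,.1053,.2463],s)
Rt=R.from_rotvec(s['tcp_rot']).as_matrix()
print(s['t'],P.round(4)); print(((P-s['eef_pos'])@Rt*100).round(2)); print((Rt.T@(P[0]-P[1])*100).round(2))
```

```text
5.75 [[0.5272 0.1287 0.038 ]
 [0.5274 0.1255 0.1053]
 [0.5277 0.1265 0.2463]]
[[ 1.648e+01 -3.600e-01  1.000e-02]
 [ 9.750e+00 -6.000e-02  1.300e-01]
 [-4.350e+00 -1.200e-01  6.000e-02]]
[ 6.73 -0.3  -0.12]
```

Emit:
jog_arm:
  gripper: [255, 255, 255, 255, 255, 255]
  linear:
    - [1, -0.25, -0.1]
    - [2, -0.25, -0.1]
    - [3.2, -0.25, -0.1]
    - [3.2, -0.25, -0.1]
    - [3.2, -0.25, -0.1]
    - [3.2, -0.25, -0.1]
  yaw: [0, 0, 0, 0, 0, 0]

```text
t: 6.35
eef_pos: [0.5288, 0.1284, 0.171]
tcp_rot: [1.96, 0.468, -1.96]
ft_force: [0.6, -0.2, -1.1]
width: 0.0244
```

Run:
```python
from h import *
s=env.sense();print(s['t'],s['eef_pos'],s['ft_force'])
p,d=viewer.snapshot('wrist');cv2.imwrite('pics/w3full.png',p)
q,d=viewer.snapshot('scene');cv2.imwrite('pics/s3full.png',q)
a=cv2.resize(p[180:270,270:370],None,fx=4,fy=4,interpolation=cv2.INTER_CUBIC)
b=cv2.resize(q[160:240,330:420],None,fx=4,fy=4,interpolation=cv2.INTER_CUBIC)
c=np.zeros((360,780,3),np.uint8);c[:,:400]=a;c[:320,410:770]=b
cv2.imwrite('pics/w3c.png',c)
```

```text
6.35 [0.52877779 0.12838439 0.171     ] [ 0.63874011 -0.20908052 -1.12880755]
```

View pics/w3c.png

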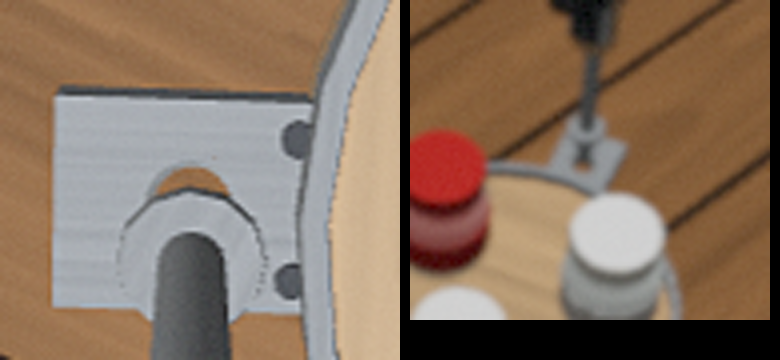

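Eye centre is at about (188,199) in the left crop and the collar top at about (192,261). The scene crop shows the tip right at the hole.

Run:
```python
from h import *
s=env.sense()
P=onplane('wrist',[[316.7,229.4],[317.6,244.9]],[.038,.0736],s)
Rt=R.from_rotvec(s['tcp_rot']).as_matrix()
print(P.round(4)); print(((P-s['eef_pos'])@Rt*100).round(2))
```

```text
[[0.5276 0.1287 0.038 ]
 [0.5272 0.128  0.0736]]
[[13.31 -0.1   0.1 ]
 [ 9.75 -0.05  0.17]]
```

Emit:
jog_arm:
  gripper: [255, 255, 255, 255, 255, 255, 255, 255]
  linear:
    - [0.3, -0.04, -0.05]
    - [0.6, -0.04, -0.05]
    - [0.8, -0.04, -0.05]
    - [1.0, -0.04, -0.05]
    - [1.2, -0.04, -0.05]
    - [1.4, -0.04, -0.05]
    - [1.6, -0.04, -0.05]
    - [1.6, -0.04, -0.05]
  yaw: [0, 0, 0, 0, 0, 0, 0, 0]

```text
t: 7.25
eef_pos: [0.529, 0.1289, 0.1549]
tcp_rot: [1.96, 0.468, -1.96]
ft_force: [-0.6, 0.6, -0.7]
width: 0.0249
```

Run:
```python
from h import *
s=env.sense();Rt=R.from_rotvec(s['tcp_rot']).as_matrix()
f=lambda a:.117*np.array([np.cos(np.radians(a)),np.sin(np.radians(a)),0])
for a in range(0,-13,-2): print(a,(Rt.T@(f(114.5+a)-f(114.5))*100).round(2)[1:])
```

```text
0 [0. 0.]
-2 [ 0.02 -0.41]
-4 [ 0.06 -0.81]
-6 [ 0.11 -1.22]
-8 [ 0.18 -1.62]
-10 [ 0.26 -2.02]
-12 [ 0.36 -2.42]
```

Emit:
jog_arm:
  gripper: [255, 255, 255, 255, 255, 255, 255, 255, 255, 255, 255, 255]
  linear:
    - [0, 0, -0.1]
    - [0, 0.01, -0.25]
    - [0, 0.02, -0.41]
    - [0, 0.06, -0.81]
    - [0, 0.11, -1.22]
    - [0, 0.18, -1.62]
    - [0, 0.26, -2.02]
    - [0, 0.33, -2.28]
    - [0, 0.35, -2.38]
    - [0, 0.36, -2.42]
    - [0, 0.36, -2.42]
    - [0, 0.36, -2.42]
  yaw: [0, 0, 0, 0, 0, 0, 0, 0, 0, 0, 0, 0]

```text
t: 8.45
eef_pos: [0.5521, 0.1366, 0.1549]
tcp_rot: [1.96, 0.468, -1.96]
ft_force: [0.5, 0.4, -1.4]
width: 0.025
```

Run:
```python
from h import *
s=env.sense();print(s['t'],s['eef_pos'],s['ft_force'])
p,d=viewer.snapshot('wrist');cv2.imwrite('pics/w4full.png',p)
q,d=viewer.snapshot('top');cv2.imwrite('pics/t4full.png',q)
a=cv2.resize(p[60:380,180:640],None,fx=.85,fy=.85)
b=cv2.resize(q[190:320,225:345],None,fx=3,fy=3,interpolation=cv2.INTER_CUBIC)
c=np.zeros((390,760,3),np.uint8);c[:a.shape[0],:a.shape[1]]=a;c[:390,400:760]=b
cv2.imwrite('pics/w4c.png',c)
```

```text
8.45 [0.55211366 0.13660183 0.1548921 ] [ 0.54596968  0.36029003 -1.39884701]
```

View pics/w4c.png

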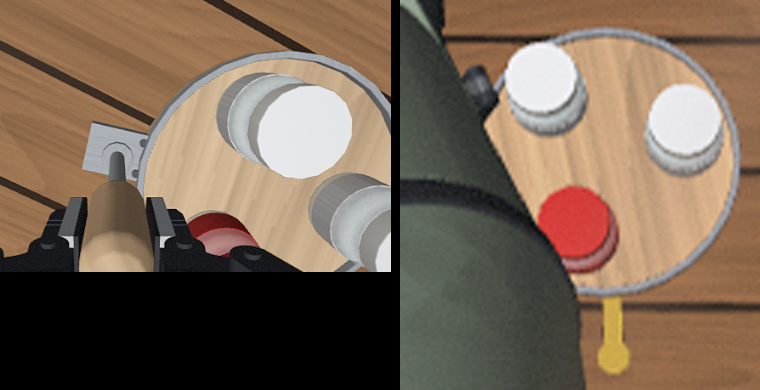

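The table turned with the rod: in the right crop the red cap is at (577,220), away from the pointer at (614,356). Next I'll seat the collar.

Emit:
jog_arm:
  gripper: [255, 255, 255, 255, 255, 255, 255, 255]
  linear:
    - [0.3, 0, 0]
    - [0.6, 0, 0]
    - [0.9, 0, 0]
    - [1.2, 0, 0]
    - [1.35, 0, 0]
    - [1.45, 0, 0]
    - [1.5, 0, 0]
    - [1.5, 0, 0]
  yaw: [0, 0, 0, 0, 0, 0, 0, 0]

```text
t: 9.35
eef_pos: [0.5525, 0.1367, 0.1403]
tcp_rot: [1.961, 0.468, -1.959]
ft_force: [-0.5, -0.3, 4.2]
width: 0.0247
```

Run:
```python
from h import *
s=env.sense();print(s['t'],s['eef_pos'],s['ft_force'],s['joint_pos'].round(2))
q,d=viewer.snapshot('wrist');cv2.imwrite('pics/w5full.png',q)
uv=np.array([[(577-400)/3+225,190+220/3],[(614-400)/3+225,190+356/3]])-.35
P=onplane('top',uv,[.115,.006]);A=np.array([.5775,.0196])
for v in P: d=v[:2]-A;print(v.round(4),np.hypot(*d),np.degrees(np.arctan2(d[1],d[0]))%360)
Rt=R.from_rotvec(s['tcp_rot']).as_matrix()
e=np.degrees(np.arctan2(s['eef_pos'][1]-.0196,s['eef_pos'][0]-.5775));print('eye ang tcp',e)
f=lambda a:.117*np.array([np.cos(np.radians(a)),np.sin(np.radians(a)),0])
for a in range(0,26,2): print(a,(Rt.T@(f(102.5+a)-f(102.5))*100).round(2)[1:])
```

```text
9.35 [0.55248109 0.13670996 0.14028197] [-0.45988158 -0.25716401  4.24207817] [-0.16  0.56 -0.27  1.82  0.2   0.79 -1.63]
[0.5217 0.0342 0.115 ] 0.05767279714040457 165.2974594436
[0.4374 0.0123 0.006 ] 0.1402871881656121 182.97949815286552
eye ang tcp 102.05916266821426
0 [0. 0.]
2 [-0.09  0.4 ]
4 [-0.17  0.8 ]
6 [-0.24  1.2 ]
8 [-0.29  1.61]
10 [-0.33  2.01]
12 [-0.36  2.42]
14 [-0.37  2.83]
16 [-0.36  3.24]
18 [-0.34  3.64]
20 [-0.31  4.05]
22 [-0.26  4.46]
24 [-0.2   4.86]
```

Collar seated: tip at about 14 mm, 4 N upward. Next I'll turn +18°.

Emit:
jog_arm:
  gripper: [255, 255, 255, 255, 255, 255, 255, 255, 255, 255, 255, 255]
  linear:
    - [0, -0.04, 0.2]
    - [0, -0.13, 0.6]
    - [0, -0.21, 1.0]
    - [0, -0.26, 1.4]
    - [0, -0.31, 1.81]
    - [0, -0.35, 2.22]
    - [0, -0.365, 2.63]
    - [0, -0.365, 3.0]
    - [0, -0.35, 3.3]
    - [0, -0.34, 3.5]
    - [0, -0.34, 3.6]
    - [0, -0.34, 3.64]
  yaw: [0, 0, 0, 0, 0, 0, 0, 0, 0, 0, 0, 0]

```text
t: 10.6
eef_pos: [0.5186, 0.1232, 0.1403]
tcp_rot: [1.962, 0.467, -1.958]
ft_force: [2.0, -0.8, 3.2]
width: 0.0249
```

Run:
```python
from h import *
s=env.sense();print(s['t'],s['eef_pos'],s['ft_force'])
out=np.zeros((480,800,3),np.uint8)
q,d=viewer.snapshot('top');cv2.imwrite('pics/t6.png',q)
p,d=viewer.snapshot('scene');cv2.imwrite('pics/s6.png',p)
a=cv2.resize(q[200:320,240:340],None,fx=4,fy=4,interpolation=cv2.INTER_CUBIC)
b=cv2.resize(p[160:280,300:400],None,fx=4,fy=4,interpolation=cv2.INTER_CUBIC)
out[:,:400]=a;out[:,400:]=b
cv2.imwrite('pics/c6.png',out)
```

```text
10.6 [0.51857232 0.1232114  0.14032986] [ 1.99667941 -0.80208087  3.22647032]
```

View pics/c6.png

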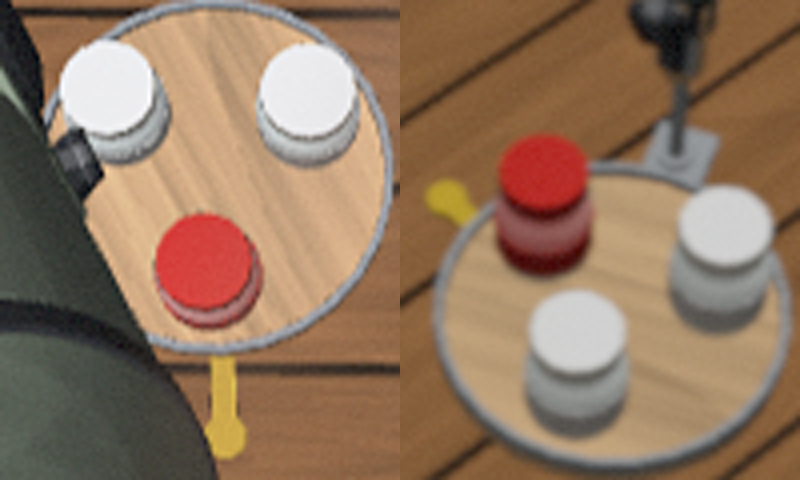

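Crop: red cap centre (204,261), white caps (107,88) and (307,90), pointer tip (224,438), all standing. In the scene crop the collar is down on the lug.

Run:
```python
from h import *
uv=np.array([[204,261],[107,88],[307,90],[224,438],[222,370]])/4+[240,200]-.4
P=onplane('top',uv,[.115,.115,.115,.006,.006])
us=np.array([[544-400,173],[725-400,226],[578-400,332],[448-400,200]])/4+[300,160]-.4
Q=onplane('scene',us,[.115,.115,.115,.006])
for n,P in(('top',P),('scene',Q)):
  for A in(np.array([.5773,.0196]),P[:3,:2].mean(0)):
    print(n,'axis',A.round(4))
    an=[]
    for v in P: d=v[:2]-A;an.append(np.degrees(np.arctan2(d[1],d[0]))%360);print('  ',v[:2].round(4),np.hypot(*d).round(4),an[-1].round(1))
    print('  jar off ptr deg',an[0]-an[3],'mm',60*np.sin(np.radians(an[0]-an[3])))
s=env.sense();Rt=R.from_rotvec(s['tcp_rot']).as_matrix()
f=lambda a:.117*np.array([np.cos(np.radians(a)),np.sin(np.radians(a)),0])
for a in range(0,8): print(a,(Rt.T@(f(120+a)-f(120))*100).round(2)[1:])
```

```text
top axis [0.5773 0.0196]
   [0.518  0.0201] 0.0593 179.6
   [0.6082 0.0718] 0.0606 59.4
   [ 0.6078 -0.0317] 0.0597 300.7
   [0.4357 0.0131] 0.1418 182.6
   [0.4734 0.0148] 0.104 182.6
  jar off ptr deg -3.0516029543121306 mm -3.1941205232251897
top axis [0.578 0.02 ]
   [0.518  0.0201] 0.06 180.0
   [0.6082 0.0718] 0.0599 59.7
   [ 0.6078 -0.0317] 0.0597 299.9
   [0.4357 0.0131] 0.1425 182.8
   [0.4734 0.0148] 0.1047 182.9
  jar off ptr deg -2.7880288360467205 mm -2.9184649167454206
scene axis [0.5773 0.0196]
   [0.5196 0.0215] 0.0578 178.1
   [0.6087 0.0733] 0.0622 59.6
   [ 0.6086 -0.0304] 0.059 302.1
   [0.4381 0.0148] 0.1393 182.0
  jar off ptr deg -3.8369197977442013 mm -4.0150105172402855
scene axis [0.579  0.0215]
   [0.5196 0.0215] 0.0594 180.0
   [0.6087 0.0733] 0.0598 60.1
   [ 0.6086 -0.0304] 0.0597 299.8
   [0.4381 0.0148] 0.141 182.7
  jar off ptr deg -2.7224111493443104 mm -2.8498296730649395
0 [0. 0.]
1 [0.01 0.2 ]
2 [0.03 0.41]
3 [0.05 0.61]
4 [0.07 0.81]
5 [0.1  1.02]
6 [0.13 1.22]
7 [0.16 1.42]
```

Both cameras agree the jar is about 2.8° (3 mm) short, so I'll finish with +2.8°.

Emit:
jog_arm:
  gripper: [255, 255, 255, 255, 255, 255, 255, 255, 255, 255, 255, 255]
  linear:
    - [0, 0, 0.08]
    - [0, 0.01, 0.2]
    - [0, 0.02, 0.34]
    - [0, 0.04, 0.46]
    - [0, 0.05, 0.55]
    - [0, 0.05, 0.57]
    - [0, 0.05, 0.57]
    - [0, 0.05, 0.57]
    - [0, 0.05, 0.57]
    - [0, 0.05, 0.57]
    - [0, 0.05, 0.57]
    - [0, 0.05, 0.57]
  yaw: [0, 0, 0, 0, 0, 0, 0, 0, 0, 0, 0, 0]

```text
t: 11.9
eef_pos: [0.5138, 0.1203, 0.1403]
tcp_rot: [1.962, 0.467, -1.959]
ft_force: [1.2, -1.8, 5.4]
width: 0.0249
```

Run:
```python
from h import *
s=env.sense();print(s['t'],s['eef_pos'],s['ft_force'],s['width'])
out=np.zeros((480,800,3),np.uint8)
q,d=viewer.snapshot('top');p,d=viewer.snapshot('scene')
out[:,:400]=cv2.resize(q[200:320,240:340],None,fx=4,fy=4,interpolation=cv2.INTER_CUBIC)
out[:,400:]=cv2.resize(p[160:280,300:400],None,fx=4,fy=4,interpolation=cv2.INTER_CUBIC)
cv2.imwrite('pics/c7.png',out)
```

```text
11.9 [0.51376875 0.12025499 0.14032579] [ 1.24319724 -1.80392339  5.44688067] 0.024944066342089607
```

View pics/c7.png

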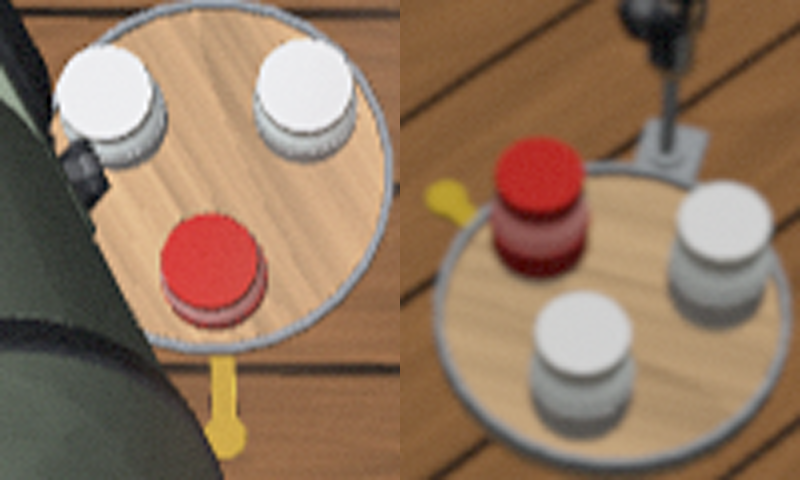

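The red cap is now at (210,261), white caps at (104,91) and (304,86), pointer (225,438). All jars are standing and the collar is on the lug.

Run:
```python
from h import *
uv=np.array([[210,261],[104,91],[304,86],[224.5,438]])/4+[240,200]-.4
P=onplane('top',uv,[.115,.115,.115,.006])[:,:2]
A=P[:3].mean(0)
ang=lambda d:np.degrees(np.arctan2(d[1],d[0]))%360
off=ang(P[0]-A)-ang(P[3]-A)
print(A,off,60*np.sin(np.radians(off)))
if abs(off)<2.5: print(env.hand_in())
```

```text
[0.5781476  0.02005472] 0.006255517482543382 0.006550762576172605
the job is handed in; nothing more can be done
None
```

The handle is in the eye with its collar down on the lug, and the red-capped jar stands at the front. I handed the job in at about 12 s on the robot's clock, still gripping the handle.

- **Turning:** the jar started only about 8 mm off the front line, right at the tolerance. I turned the table about 12° away with the rod part-way in, then seated the collar. I then turned it back in two slow moves of 18° and 2.8°.
- **Last checks:** the top camera put the jar within about 0.1 mm of the line from axis to pointer; expect 1–2 mm of real uncertainty. The grip opening was 25 mm and the rod tip about 14 mm above the bench, with about 5 N upward on the tool. All three jars looked upright.
- **Disagreement:** the pointer tip measured about 142 mm from the axis, against the stated 145 mm. This should not noticeably affect the direction. Both cameras agreed on the jar's offset before the last small turn, but I checked the final position numerically only with the top camera.
- **Not measured:** I did not measure the turntable's speed directly, but the commanded average was about 0.3 rad/s.

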